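Exchange the things on the slate and the serving board

TASK

The breakfast things on the dark slate slab and the stove things on the wooden serving board have been put down the wrong way round: stand the tall glass and the egg cup on the board, and put the kitchen timer and the match tin on the slate, each upright and resting wholly on it. Both are full, so use a free spot of worktop on the way. Do not tip the glass or the egg cup over, and leave the bowl, the lemon and the salt pot beside the work where they are.

Things in the scene. Friction and masses are not known exactly. Their poses are not given: they have to be found in the camera images.
- tall_glass: tall straight clear drinking glass, empty, open at the top: 66 mm across the rim (58 mm at the foot), 139 mm high, wall about 6 mm, 0.22 kg. Origin at the centre of its underside, z up; round. Can be gripped across its whole width near the top. Starts on the slate slab.
- cup_for_egg: stoneware egg cup, empty: bowl 47 mm across, foot 38 mm across with a narrow waist, 50 mm high, 0.09 kg; bowl from 30 to 50 mm above the underside. Origin at the centre of its underside, z up; round. Starts on the slate slab.
- timer: round kitchen timer, dark base 65 mm across and 22 mm high, white dial 55 mm across on top of it (23 to 36 mm high; the dial does not turn), 37 mm high in all, 0.13 kg. Origin at the centre of its underside, z up. Starts on the serving board.
- tin: small flat dark rectangular match tin, shut (the lid is fast): 49 mm along its x, 72 mm along its y, 18 mm high, 0.08 kg. Origin at the centre of its underside, z up. Starts on the serving board.
- serving_board: wooden paddle serving board lying flat, fixed to the worktop: blade 130 mm along its x, 260 mm along its y, top 15 mm above the worktop; a neck 42 mm wide carries on from the blade's -y end for another 96 mm (the neck does not count as the board). Origin at the centre of the blade's underside. The glass and the egg cup must end on the blade.
- slate: plain dark grey slate slab lying flat, without rim, fixed to the worktop: 100 mm along its x, 240 mm along its y, top 8 mm above the worktop. Origin at the centre of its underside. The timer and the tin must end on it.
- bowl: white bowl, 125 mm across, 56 mm high; origin at the centre of its underside. To be left alone.
- lemon: yellow lemon lying alone on the worktop nearest the robot, 84 mm long (its y), 57 mm thick; origin under its middle. To be left alone.
- pot: grey salt pot with a wooden lid and knob, 77 mm across, 70 mm high; origin at the centre of its underside. To be left alone.
Not all that is in view belongs to the job. What is shaped like the cup_for_egg but red is not meant.

How it is judged:
At the end, for the whole second after the job is handed in: Glass and egg cup upright on the board's blade, timer and tin flat on the slate (all within 0.1 rad, 5 mm in height), at rest. Centres off the middle lines, across and along: glass under 45 and 110 mm, egg cup 55 and 120, timer 26 and 95, tin 30 and 100 (x of tall_glass in the frame of serving_board between -0.045 and 0.045 m and y of tall_glass in the frame of serving_board between -0.11 and 0.11 m and z of tall_glass in the frame of serving_board between 0.01 and 0.02 m and angle between each of tall_glass, cup_for_egg, timer, tin's own z axis and vertical below 0.1 rad and linear speed of each of tall_glass, cup_for_egg, timer, tin below 0.02 m/s and angular speed of each of tall_glass, cup_for_egg, timer, tin below 0.2 rad/s and x of cup_for_egg in the frame of serving_board between -0.055 and 0.055 m and y of cup_for_egg in the frame of serving_board between -0.12 and 0.12 m and z of cup_for_egg in the frame of serving_board between 0.01 and 0.02 m and x of timer in the frame of slate between -0.026 and 0.026 m and y of timer in the frame of slate between -0.095 and 0.095 m and z of timer in the frame of slate between 0.003 and 0.013 m and x of tin in the frame of slate between -0.03 and 0.03 m and y of tin in the frame of slate between -0.1 and 0.1 m and z of tin in the frame of slate between 0.003 and 0.013 m); the robot touches nothing.
It fails at once if the bowl was moved more than 30 mm (distance of bowl from where it was at the start of the episode above 0.03 m).
It fails at once if the lemon was moved more than 30 mm (distance of lemon from where it was at the start of the episode above 0.03 m).
It fails at once if the salt pot was moved more than 30 mm (distance of pot from where it was at the start of the episode above 0.03 m).
It fails at once if the glass was tipped over (more than 0.8 rad) (angle between tall_glass's own z axis and vertical above 0.8 rad).
It fails at once if the egg cup was tipped over (more than 0.8 rad) (angle between cup_for_egg's own z axis and vertical above 0.8 rad).
It also fails if it takes over 112 s, if anything falls off the work surface, if the arm or the gripper's body presses on something with over 40 N, if the wrist force passes 120 N, or if a joint passes its speed limit or range.

ROBOT

A 6-joint arm with a two-finger parallel gripper is mounted at the origin on a cart in front of the work surface, level with it; the furniture and walls round the work are solid. World frame = base frame: x ahead of the robot, y to its left, z up, the work surface at z = 0. Lengths are in m, angles in rad, forces in N, time in s.
With the tool pointing down it reaches from about 0.225 to 0.875 m from the base axis. Payload 3.4 kg.
Tool frame: the origin (TCP) lies between the finger pads; the fingertips stand 22 mm ahead of it and the grasp point (between the pads) lies 3 mm ahead of it (finger_overhang is the distance from the TCP to the fingertips, in m); z points along the fingers, y is the line along which they close (so a half turn about z gives the same grasp; the last joint's range is limited). The gripper opens to 85 mm and grips with 20 to 120 N. Pads are 22 mm wide; open, the fingers measure 114 mm over their backs; the gripper's body (76 mm by 85 mm) begins 54 mm behind the grasp point. The pads swing forward as they close: fully open they stand 13 mm farther back than shut.
Start: joints at [-1.359, 0.276, 1.505, -0, 1.361, -0.121], TCP at [0.188, -0.543, 0.253] pointing down, gripper open.
Joint ranges: [-2.89, 2.89], [-0.75, 2.08], [0.22, 2.7], [-1.18, 4.32], [0.11, 2.71], [-2.7, 2.7]. Speed limits (rad/s): [2.57, 2.57, 3.14, 3.14, 3.14, 3.14].

INTERFACE

Orientations are given as a unit quaternion [w, x, y, z].
In Python, from station import get_state, capture, camera_info, finish_job, finger_overhang gives the robot as it stands. The module is installed in compiled form; this text tells all that it offers.
- The arm moves only by the shell command python3 -m creep 'ROWS' [FORCE]. ROWS is JSON, a list of rows, each a list of 7 numbers: the closure, from -1 (fully open) to 1 (shut), then the shift along the tool's x, y, z as a fraction of full scale, then the turn, a rotation vector about the tool's x, y, z as a fraction of full scale. In form: [[claw, x, y, z, rx, ry, rz], ...]. A call has 1 to 10 rows; each row is the pose to reach, as a shift and turn from the pose commanded when the call began, along the tool's axes at that moment; what a row does not reach only later rows make up. Full scale, the value 1, is 20 cm for a shift and pi/2 rad for a turn. A row lasts 1/12 s, in which the tool goes at most 41.7 mm and 7.16 degrees, less where a joint would pass 70% of its speed; a pose out of reach is approached as far as the arm can. A call with a number of a shift or a turn outside -1 to 1 is refused whole. A call with a gripper value outside its range is refused whole. The fingers move at their own pace and stop on an object; FORCE is the grip in N (left out, the last holds). Time passes only in rows, so rows that repeat a pose let the fingers close. It gives the time, the measured TCP pose, the force, the opening and the grip force at its end, in the units of the state.
- get_state(): the state, without advancing time (a new reading comes with each control period).
- capture(name): name is "side" or "top" or "wrist"; returns the picture (400x640x3 uint8, blue, green, red); there is no depth.
- camera_info(name): a dict with "fx", "fy", "cx", "cy" (pixels), "dist" ([k1, k2, p1, p2, k3] as OpenCV has them; the pictures are not rectified), "world_from_camera" (4x4, takes a point from camera to world coordinates). Camera axes: x right, y up, looking along -z (the intrinsics and any distortion apply to the point x, -y, -z); pixel columns grow to the right and rows downward; lengths in m; the calibration is good to about 2 mm. A picture is of the moment at which its call begins: read the wrist's pose just before it. camera_info takes no time and is no camera call; for the wrist camera it gives the pose at the moment of the call.
- finish_job(): hands the job in; it is judged then, once.
The state is a dict: "time": time; "joints": joint angles; "joint_velocities": joint speeds; "tau": joint torques, N m; "ee_pos": TCP position; "orientation": TCP orientation; "contact_force": force on the tool from outside, world axes, zero at the start; "torque": the same for the moment, N m; "opening": finger opening in m; "gripper_force": force on a finger pad.
Only numpy, scipy, OpenCV 4.12 (cv2) and the standard library are available. Lean on these libraries where they do the work, as an engineer would, in place of code of your own. Each camera call takes 0.05 s, during which the arm holds its last target. There are 200 camera calls.

## Working session

There is one attempt and no reset: what is moved stays moved. The work goes in short steps, Python scripts to look and compute and a shell command to move; the robot and the scene stay as the last step left them, time stands still between calls to the robot, and variables do not carry over. Pictures are saved under pics/ and viewed, at most 14 in all, crops included, and the job is handed in when it is done.

```bash
mkdir -p pics; cat > h.py <<'E'
import numpy as np, cv2
from station import *
def K(n):
    c=camera_info(n); return np.array([[c['fx'],0,c['cx']],[0,c['fy'],c['cy']],[0,0,1.]]),np.array(c['dist'],float),np.array(c['world_from_camera'])
def plane(n,px,z):
    k,d,T=K(n); u=cv2.undistortPoints(np.array(px,float).reshape(-1,1,2),k,d).reshape(-1,2)
    r=np.c_[u[:,0],-u[:,1],-np.ones(len(u))]@T[:3,:3].T; o=T[:3,3]
    return o+r*((z-o[2])/r[:,2])[:,None]
def proj(n,P):
    k,d,T=K(n); q=(np.array(P,float).reshape(-1,3)-T[:3,3])@T[:3,:3]; q=q*[1,-1,-1]
    return cv2.projectPoints(q,np.zeros(3),np.zeros(3),k,d)[0].reshape(-1,2)
E
python3 - <<'E'
from h import *
s=get_state();print(s)
for n in("top","side"):
    cv2.imwrite(f"pics/{n}0.png",capture(n)); print(n,K(n)[2].round(3).tolist(),K(n)[0][0,0])
E
```

```text
{'time': 0.0, 'joints': array([-1.35902777e+00,  2.76585972e-01,  1.50614283e+00, -2.05530799e-05,
        1.36069191e+00, -1.20975203e-01]), 'joint_velocities': array([-7.23216600e-04, -2.51133450e-03,  9.15716154e-05, -5.37622257e-04,
       -5.86345926e-04,  6.81327736e-04]), 'tau': array([ 2.72874495e-03, -4.16761601e+01, -2.45805717e+01,  1.96732763e-07,
        1.11033840e-02, -7.92314523e-06]), 'ee_pos': array([ 0.18771413, -0.54297543,  0.25244096]), 'orientation': array([-9.12630905e-04,  9.86191324e-01,  1.65607479e-01, -5.15178468e-05]), 'contact_force': array([ 0.43007806, -0.55062469, -0.49539567]), 'torque': array([-0.01796805,  0.09530795,  0.02600602]), 'gripper_force': 0.0, 'opening': 0.08498011556776056}
top [[-0.014, 0.981, -0.195, 0.361], [-1.0, -0.014, 0.001, 0.09], [-0.001, 0.195, 0.981, 1.223], [0.0, 0.0, 0.0, 1.0]] 461.8007643210961
side [[-0.821, 0.391, -0.416, 0.125], [-0.571, -0.543, 0.617, 0.743], [0.015, 0.744, 0.669, 0.752], [0.0, 0.0, 0.0, 1.0]] 402.358156097911
```

View pics/top0.png

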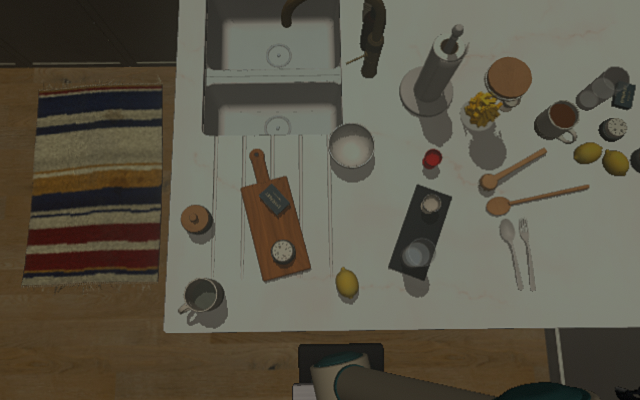

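View pics/side0.png

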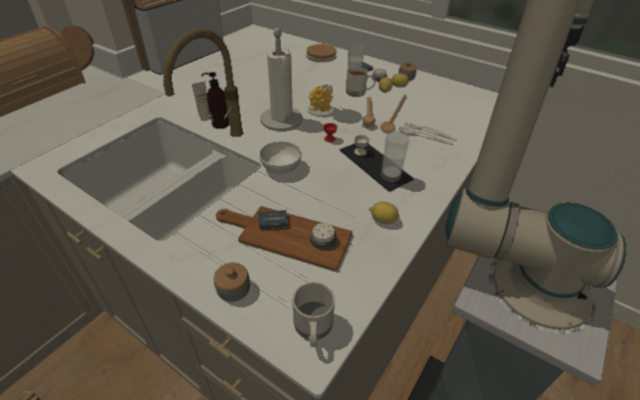

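Candidates:
- **Glass:** (418,252) on the slate, and (598,90) far right, which is a decoy.
- **Egg cup:** white (431,205) on the slate, and red (432,159), a decoy.
- **Timer:** (283,251) on the board, and (614,128), a decoy.
- **Tin:** (275,200) on the board, and (625,95), a decoy.

I take the ones on the slate and the board, and check them in one close crop.

```bash
python3 - <<'E'
from h import *
t=cv2.imread("pics/top0.png")
a=cv2.resize(t[170:290,230:330],None,fx=4,fy=4,interpolation=cv2.INTER_CUBIC)
b=cv2.resize(t[170:290,380:480],None,fx=4,fy=4,interpolation=cv2.INTER_CUBIC)
cv2.imwrite("pics/crop.png",np.clip(np.hstack([a,b]).astype(float)*1.6,0,255).astype(np.uint8))
hsv=cv2.cvtColor(t,cv2.COLOR_BGR2HSV)
for nm,p in dict(board=(262,230),slate=(425,225),tin=(275,200),eggrim=(431,205),timer=(283,251),work=(340,220)).items(): print(nm,hsv[p[1],p[0]])
print(plane("top",[(347,283),(352,146),(197,220)],0.03).round(3).tolist())
E
```

```text
board [ 13 155  92]
slate [50 19 41]
tin [40 26 58]
eggrim [ 20  56 118]
timer [ 23  45 125]
work [ 35  26 127]
[[0.398, 0.016, 0.03], [0.763, -0.007, 0.03], [0.566, 0.404, 0.03]]
```

View pics/crop.png

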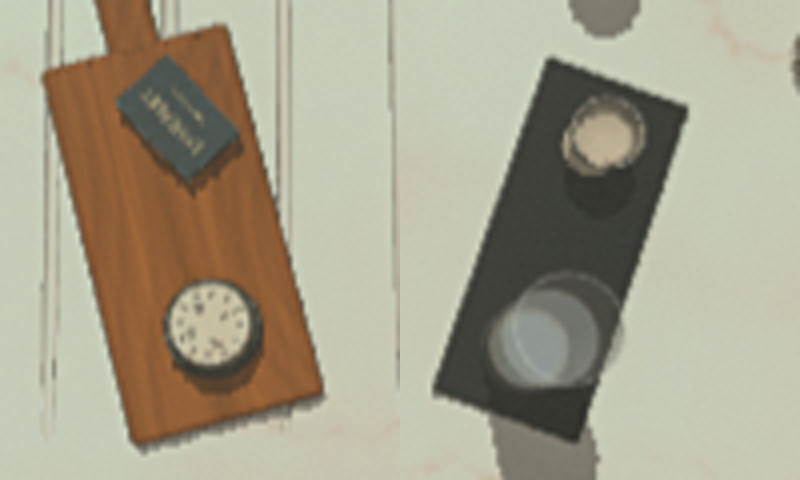

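The crop shows these, in crop pixels (4× scale):
- **Board:** the tin is near (178,118) and the timer dial at (209,323).
- **Slate:** the egg cup rim is at (608,133), with the glass rim at (566,330) and its foot at (530,345).

All four are the right things.

```bash
python3 - <<'E'
from h import *
def L(p): p=np.array(p,float); return np.c_[230+(p[:,0]-1.5)/4,170+(p[:,1]-1.5)/4]
def R(p): p=np.array(p,float); return np.c_[380+(p[:,0]-401.5)/4,170+(p[:,1]-1.5)/4]
def rect(w,n):
    r=cv2.minAreaRect((w[:,:2]*1000).astype(np.float32)); print(n,np.round(r,1) if 0 else r, w[:,:2].round(3).tolist())
rect(plane("top",L([(45,73),(228,25),(323,393),(137,443)]),.015),"board")
rect(plane("top",R([(549,58),(688,105),(578,441),(434,392)]),.008),"slate")
rect(plane("top",L([(165,57),(241,130),(191,178),(117,101)]),.033),"tin")
for n,w in dict(timer=plane("top",L([(209,323),(252,323)]),.051),egg=plane("top",R([(608,133),(646,133)]),.058),glassrim=plane("top",R([(566,330),(623,330)]),.147),glassfoot=plane("top",R([(530,346)]),.014)).items(): print(n,w.round(4).tolist())
t=cv2.imread("pics/top0.png");h=cv2.cvtColor(t,cv2.COLOR_BGR2HSV)
d=(h[...,2]<85).astype(np.uint8);  # footprint occupancy for worktop objects
print(plane("top",[(432,159)],.05).round(3).tolist(), "red", plane("top",[(203,295)],.09).round(3).tolist(),"mug")
# dial refinement
m=((h[...,2]>100)&(h[...,1]<80)).astype(np.uint8)[238:265,268:298]
M=cv2.moments(m,True);print("dial px",268+M['m10']/M['m00'],238+M['m01']/M['m00'],M['m00'])
E
```

```text
board ((546.3067016601562, 200.29428100585938), (255.19650268554688, 126.91705322265625), 14.42289924621582) [[0.654, 0.294], [0.686, 0.171], [0.438, 0.109], [0.408, 0.23]]
slate ((531.0308837890625, -183.22091674804688), (97.54423522949219, 241.50424194335938), 68.61529541015625) [[0.66, -0.181], [0.626, -0.273], [0.404, -0.186], [0.436, -0.094]]
tin ((619.3582153320312, 202.17652893066406), (71.65350341796875, 45.549171447753906), 43.97567367553711) [[0.66, 0.211], [0.609, 0.161], [0.578, 0.194], [0.63, 0.243]]
timer [[0.4808, 0.1804, 0.051], [0.4804, 0.1531, 0.051]]
egg [[0.5971, -0.2052, 0.058], [0.5968, -0.2295, 0.058]]
glassrim [[0.4626, -0.151, 0.147], [0.4621, -0.1841, 0.147]]
glassfoot [[0.465, -0.1567, 0.014]]
[[0.717, -0.215, 0.05]] red [[0.372, 0.367, 0.09]] mug
dial px 282.0141342756184 250.6077738515901 283.0
```

```bash
cat >> h.py <<'E'
from scipy.spatial.transform import Rotation as Ro
def go(*legs):
    "legs: (x,y,z,yaw_deg) from current pose, prints the row fractions x y z rx ry rz of each"
    s=get_state(); p=s['ee_pos']; w,x,y,z=s['orientation']; R=Ro.from_quat([x,y,z,w])
    print("t",round(s['time'],2),"tcp",p.round(4),"yaw",np.degrees(np.arctan2(*R.as_matrix()[[1,0],0])).round(1),"open",round(s['opening'],4))
    for l in legs:
        a=np.radians(l[3]); G=Ro.from_matrix(np.array([[np.cos(a),np.sin(a),0],[np.sin(a),-np.cos(a),0],[0,0,-1]]).T)
        d=R.inv().apply(np.array(l[:3])-p)/.2; r=(R.inv()*G).as_rotvec()/(np.pi/2)
        print(np.r_[d,r].round(3).tolist(), "rows>=",round(max(np.linalg.norm(d)*200/41.7,np.linalg.norm(r)*90/7.16),1)); p=np.array(l[:3]);R=G
E
python3 -c "
from h import *
print(finger_overhang)
go((.325,-.347,.25,19),(.463,-.152,.25,19))"
```

```text
0.022
t 0.1 tcp [ 0.1877 -0.543   0.2525] yaw 19.1 open 0.0857
[0.969, -0.702, 0.014, -0.001, -0.0, 0.001] rows>= 5.7
[0.97, -0.697, 0.0, 0.0, 0.0, 0.0] rows>= 5.7
```

```bash
A='[-1,0.97,-0.70,0.014,0,0,0]'; 
python3 -m creep '[[-1,0.97,-0.70,0.014,0,0,0],[-1,0.97,-0.70,0.014,0,0,0],[-1,0.97,-0.70,0.014,0,0,0],[-1,0.97,-0.70,0.014,0,0,0],[-1,0.97,-0.70,0.014,0,0,0],[-1,0.97,-0.70,0.014,0,0,0],[-1,0.97,-0.70,0.014,0,0,0]]' 40
python3 -m creep '[[-1,0.97,-0.70,0,0,0,0],[-1,0.97,-0.70,0,0,0,0],[-1,0.97,-0.70,0,0,0,0],[-1,0.97,-0.70,0,0,0,0],[-1,0.97,-0.70,0,0,0,0],[-1,0.97,-0.70,0,0,0,0],[-1,0.97,-0.70,0,0,0,0],[-1,0.97,-0.70,0,0,0,0]]'
python3 - <<'E'
from h import *
cv2.imwrite("pics/w1.png",capture("wrist"))
print(proj("wrist",[(.4626,-.151,.147),(.465,-.155,.008),(.597,-.205,.058)]).round(0).tolist())
go((.463,-.152,.128,19))
E
```

```text
time: 0.68
ee_pos: [0.3275, -0.3424, 0.2502]
orientation: [-0.002, 0.986, 0.168, 0.001]
contact_force: [-0.2, 0.2, -0.6]
opening: 0.0853
gripper_force: 0.0
time: 1.35
ee_pos: [0.4635, -0.1513, 0.2501]
orientation: [0.0, 0.986, 0.167, -0.001]
contact_force: [-0.8, -1.1, 0.1]
opening: 0.0857
gripper_force: 0.0
[[320.0, 211.0], [325.0, 174.0], [429.0, 62.0]]
t 1.4 tcp [ 0.4629 -0.1523  0.2501] yaw 19.2 open 0.0855
[0.002, -0.001, 0.611, 0.0, 0.001, 0.002] rows>= 2.9
```

View pics/w1.png

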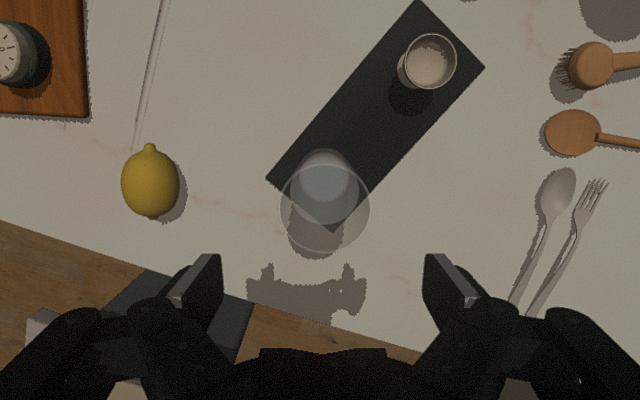

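The wrist view shows the glass rim centred at (325,209) with a radius of 44 px, within 4 mm of the estimate. The egg cup rim is at (430,62), which agrees with its estimate.

```bash
python3 - <<'E'
from h import *
p=capture("wrist")
w=plane("wrist",[(325,209)],.147)[0];print(w, plane("wrist",[(430,62)],.058)[0])
g=cv2.GaussianBlur(cv2.cvtColor(p,cv2.COLOR_BGR2GRAY),(3,3),0)
print(cv2.HoughCircles(g[130:280,250:400],cv2.HOUGH_GRADIENT,1,10,param1=60,param2=15,minRadius=40,maxRadius=50))
x,y=.463,-.155
go((w[0],w[1],.128,19),(w[0],w[1],.19,19),(.55,-.02,.19,19),(.55,-.02,.1215,19))
E
```

```text
[ 0.4647509  -0.15443093  0.147     ] [ 0.59707144 -0.20642554  0.058     ]
[[[73.5 75.5 45. ]
  [62.5 58.5 44.9]]]
t 1.45 tcp [ 0.4626 -0.1529  0.2501] yaw 19.1 open 0.0855
[0.009, 0.011, 0.611, 0.0, 0.001, 0.001] rows>= 2.9
[0.0, 0.0, -0.31, 0.0, 0.0, 0.0] rows>= 1.5
[0.622, -0.497, 0.0, 0.0, 0.0, 0.0] rows>= 3.8
[0.0, 0.0, 0.342, 0.0, 0.0, 0.0] rows>= 1.6
```

```bash

python3 -m creep '[[-1,0.01,0.01,0.15,0,0,0],[-1,0.01,0.01,0.3,0,0,0],[-1,0.01,0.01,0.45,0,0,0],[-1,0.01,0.01,0.61,0,0,0],[-1,0.01,0.01,0.61,0,0,0],[-1,0.01,0.01,0.61,0,0,0]]' 35
python3 -m creep '[[1,0,0,0,0,0,0],[1,0,0,0,0,0,0],[1,0,0,0,0,0,0],[1,0,0,0,0,0,0],[1,0,0,0,0,0,0],[1,0,0,0,0,0,0],[1,0,0,0,0,0,0],[1,0,0,0,0,0,0]]' 35
python3 -m creep '[[1,0,0,-0.1,0,0,0],[1,0,0,-0.2,0,0,0],[1,0,0,-0.31,0,0,0],[1,0,0,-0.31,0,0,0]]'
```

```text
time: 1.95
ee_pos: [0.464, -0.1542, 0.1276]
orientation: [-0.001, 0.986, 0.164, -0.002]
contact_force: [0.1, -0.7, 1.3]
opening: 0.0854
gripper_force: 0.0
time: 2.62
ee_pos: [0.4671, -0.1542, 0.1308]
orientation: [0.002, 0.986, 0.166, 0.002]
contact_force: [-0.8, 0.3, 7.7]
opening: 0.0645
gripper_force: 38.9
time: 2.95
ee_pos: [0.4683, -0.1545, 0.195]
orientation: [0.003, 0.986, 0.166, 0.004]
contact_force: [0.2, -0.8, -2.4]
opening: 0.0642
gripper_force: 40.2
```

```bash

python3 -m creep '[[1,0.15,-0.12,0,0,0,0],[1,0.3,-0.24,0,0,0,0],[1,0.45,-0.36,0,0,0,0],[1,0.6,-0.48,0,0,0,0],[1,0.62,-0.5,0,0,0,0],[1,0.62,-0.5,0,0,0,0],[1,0.62,-0.5,0,0,0,0]]'
python3 -m creep '[[1,0,0,0.1,0,0,0],[1,0,0,0.2,0,0,0],[1,0,0,0.28,0,0,0],[1,0,0,0.32,0,0,0],[1,0,0,0.34,0,0,0],[1,0,0,0.34,0,0,0],[1,0,0,0.34,0,0,0]]'
```

```text
time: 3.53
ee_pos: [0.5494, -0.0183, 0.1897]
orientation: [0.0, 0.986, 0.166, -0.001]
contact_force: [-0.3, 0.5, -1.1]
opening: 0.0643
gripper_force: 40.1
time: 4.12
ee_pos: [0.5502, -0.0194, 0.1232]
orientation: [0.0, 0.986, 0.165, 0.001]
contact_force: [-0.6, -0.7, -1.8]
opening: 0.0645
gripper_force: 40.2
```

```bash

python3 -m creep '[[1,0,0,0.008,0,0,0],[1,0,0,0.016,0,0,0],[1,0,0,0.016,0,0,0]]'
```

```text
time: 4.37
ee_pos: [0.5513, -0.0188, 0.1229]
orientation: [0.001, 0.986, 0.165, 0.002]
contact_force: [-3.3, 1.7, 16.7]
opening: 0.0642
gripper_force: 41.7
```

```bash

python3 - <<'E'
from h import *
cv2.imwrite("pics/s1.png",capture("side")[60:320,200:520]); print(get_state()['contact_force'],get_state()['ee_pos'])
E
```

```text
[-3.00013846  1.32370615 16.79210942] [ 0.55123879 -0.01887634  0.12291893]
```

View pics/s1.png

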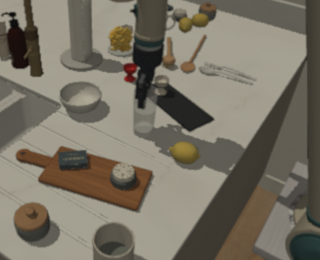

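The side view shows the glass standing upright on the free worktop under the gripper, at crop (145,115). I release it and go to the timer.

```bash

python3 -m creep '[[-1,0,0,0,0,0,0],[-1,0,0,0,0,0,0],[-1,0,0,0,0,0,0],[-1,0,0,0,0,0,0],[-1,0,0,0,0,0,0],[-1,0,0,-0.1,0,0,0],[-1,0,0,-0.25,0,0,0],[-1,0,0,-0.4,0,0,0],[-1,0,0,-0.5,0,0,0],[-1,0,0,-0.5,0,0,0]]'
python3 - <<'E'
from h import *
go((.481,.180,.18,19),(.481,.180,.043,19))
E
```

```text
time: 5.25
ee_pos: [0.5529, -0.0187, 0.2238]
orientation: [0.002, 0.986, 0.166, 0.004]
contact_force: [0.6, 0.5, -0.1]
opening: 0.0849
gripper_force: 0.0
t 5.25 tcp [ 0.5529 -0.0187  0.2238] yaw 19.1 open 0.0849
[-0.017, -1.058, 0.214, 0.003, -0.005, 0.001] rows>= 5.2
[0.0, 0.0, 0.685, 0.0, 0.0, 0.0] rows>= 3.3
```

```bash

python3 -m creep '[[-1,-0.01,-0.2,0,0,0,0],[-1,-0.01,-0.4,0,0,0,0],[-1,-0.01,-0.6,0.1,0,0,0],[-1,-0.015,-0.8,0.21,0,0,0],[-1,-0.015,-1,0.21,0,0,0],[-1,-0.015,-1,0.21,0,0,0],[-1,-0.015,-1,0.21,0,0,0],[-1,-0.015,-1,0.21,0,0,0]]'
python3 - <<'E'
from h import *
cv2.imwrite("pics/w2.png",capture("wrist"))
print(proj("wrist",[(.4808,.1804,.052)]).round(0).tolist())
go((.481,.180,.043,19))
E
```

```text
time: 5.92
ee_pos: [0.482, 0.1696, 0.1767]
orientation: [0.001, 0.986, 0.166, -0.0]
contact_force: [-0.1, -0.6, 0.4]
opening: 0.0853
gripper_force: 0.0
[[307.0, 200.0]]
t 5.97 tcp [0.4825 0.169  0.1771] yaw 19.1 open 0.0852
[0.011, -0.055, 0.67, 0.001, -0.0, 0.001] rows>= 3.2
```

View pics/w2.png

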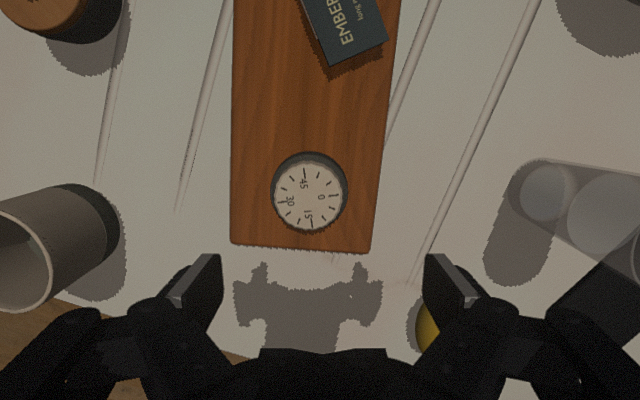

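The wrist view shows the dial at (310,196), a 3–4 px correction. The glass stands upright at the right, around (560,200).

```bash

python3 - <<'E'
from h import *
w=plane("wrist",[(310,196)],.052)[0];print(w)
go((w[0],w[1],.043,19))
E
```

```text
[0.48480471 0.17920101 0.052     ]
t 5.97 tcp [0.4825 0.169  0.1771] yaw 19.1 open 0.0852
[0.028, -0.045, 0.67, 0.001, -0.0, 0.001] rows>= 3.2
```

```bash

python3 -m creep '[[-1,0.022,-0.048,0,0,0,0],[-1,0.022,-0.048,0.2,0,0,0],[-1,0.022,-0.048,0.4,0,0,0],[-1,0.022,-0.048,0.55,0,0,0],[-1,0.022,-0.048,0.67,0,0,0],[-1,0.022,-0.048,0.67,0,0,0],[-1,0.022,-0.048,0.67,0,0,0]]' 40
python3 -m creep '[[1,0,0,0,0,0,0],[1,0,0,0,0,0,0],[1,0,0,0,0,0,0],[1,0,0,0,0,0,0],[1,0,0,0,0,0,0],[1,0,0,0,0,0,0]]' 40
python3 -m creep '[[1,0,0,-0.1,0,0,0],[1,0,0,-0.3,0,0,0],[1,0,0,-0.5,0,0,0],[1,0,0,-0.7,0,0,0],[1,0,0,-0.9,0,0,0],[1,0,0,-0.95,0,0,0],[1,0,0,-0.95,0,0,0]]'
python3 - <<'E'
from h import *
cv2.imwrite("pics/w3.png",capture("wrist"))
go((.48,.0,.232,19),(.466,-.158,.232,-21),(.466,-.158,.036,-21))
E
```

```text
time: 6.55
ee_pos: [0.4831, 0.1795, 0.0426]
orientation: [0.0, 0.986, 0.165, -0.001]
contact_force: [-0.1, -0.2, 0.1]
opening: 0.0855
gripper_force: 0.0
time: 7.05
ee_pos: [0.485, 0.1805, 0.0457]
orientation: [0.0, 0.986, 0.166, 0.003]
contact_force: [-0.1, -0.5, 6.8]
opening: 0.0627
gripper_force: 43.5
time: 7.63
ee_pos: [0.4852, 0.1808, 0.2381]
orientation: [-0.0, 0.986, 0.166, 0.005]
contact_force: [0.2, -0.1, -0.9]
opening: 0.0633
gripper_force: 45.1
t 7.68 tcp [0.4835 0.1804 0.2351] yaw 19.1 open 0.0626
[-0.311, 0.847, 0.015, 0.0, -0.003, 0.001] rows>= 4.3
[-0.323, 0.724, 0.0, 0.0, 0.0, 0.444] rows>= 5.6
[0.0, 0.0, 0.98, 0.0, 0.0, 0.0] rows>= 4.7
```

View pics/w3.png

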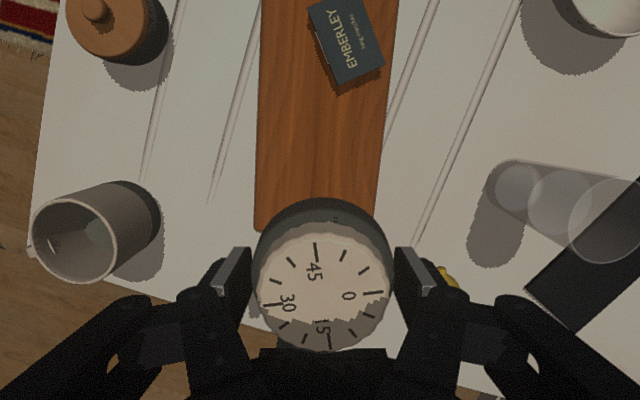

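The wrist view shows the timer held level between the pads at (320,290). I carry it to the slate.

```bash

python3 -m creep '[[1,-0.08,0.2,0,0,0,0],[1,-0.16,0.4,0,0,0,0],[1,-0.24,0.6,0,0,0,0],[1,-0.31,0.8,0,0,0,0],[1,-0.31,0.85,0,0,0,0],[1,-0.31,0.85,0,0,0,0],[1,-0.31,0.85,0,0,0,0]]'
python3 - <<'E'
from h import *
go((.466,-.158,.233,19))
E
```

```text
time: 8.27
ee_pos: [0.4786, -0.0011, 0.2311]
orientation: [-0.001, 0.986, 0.164, -0.002]
contact_force: [0.1, 0.0, -1.9]
opening: 0.0626
gripper_force: 45.1
t 8.27 tcp [ 0.4786 -0.0011  0.2311] yaw 18.9 open 0.0626
[-0.314, 0.722, -0.01, -0.002, 0.002, -0.001] rows>= 3.8
```

```bash

python3 -m creep '[[1,-0.08,0.2,0,0,0,0],[1,-0.16,0.4,0,0,0,0],[1,-0.24,0.6,0,0,0,0],[1,-0.315,0.72,0,0,0,0],[1,-0.315,0.72,0,0,0,0],[1,-0.315,0.72,0,0,0,0],[1,-0.315,0.72,0,0,0,0]]'
python3 -m creep '[[1,0,0,0.2,0,0,0],[1,0,0,0.4,0,0,0],[1,0,0,0.6,0,0,0],[1,0,0,0.8,0,0,0],[1,0,0,0.9,0,0,0],[1,0,0,0.95,0,0,0],[1,0,0,0.96,0,0,0],[1,0,0,0.96,0,0,0]]'
python3 -m creep '[[1,0,0,0.008,0,0,0],[1,0,0,0.016,0,0,0],[1,0,0,0.016,0,0,0]]'
```

```text
time: 8.85
ee_pos: [0.467, -0.1556, 0.2323]
orientation: [-0.001, 0.986, 0.166, -0.001]
contact_force: [1.0, -0.4, -0.9]
opening: 0.063
gripper_force: 45.1
time: 9.52
ee_pos: [0.4673, -0.1554, 0.0407]
orientation: [-0.001, 0.986, 0.167, -0.001]
contact_force: [0.7, -0.2, -2.4]
opening: 0.063
gripper_force: 45.1
time: 9.77
ee_pos: [0.4681, -0.1573, 0.0388]
orientation: [0.001, 0.986, 0.166, 0.001]
contact_force: [-0.2, -0.3, -1.3]
opening: 0.0629
gripper_force: 45.1
```

```bash

python3 -m creep '[[1,0,0,0.008,0,0,0],[1,0,0,0.015,0,0,0],[1,0,0,0.015,0,0,0]]'
```

```text
time: 10.02
ee_pos: [0.4681, -0.1574, 0.0386]
orientation: [0.001, 0.986, 0.166, 0.001]
contact_force: [-3.9, 3.5, 23.6]
opening: 0.063
gripper_force: 47.5
```

```bash

python3 -m creep '[[-1,0,0,0,0,0,0],[-1,0,0,0,0,0,0],[-1,0,0,0,0,0,0],[-1,0,0,0,0,0,0],[-1,0,0,0,0,0,0],[-1,0,0,-0.1,0,0,0],[-1,0,0,-0.3,0,0,0],[-1,0,0,-0.5,0,0,0],[-1,0,0,-0.6,0,0,0],[-1,0,0,-0.6,0,0,0]]'
python3 - <<'E'
from h import *
go((.597,-.206,.155,19),(.597,-.206,.051,19))
E
```

```text
time: 10.85
ee_pos: [0.4705, -0.1589, 0.1598]
orientation: [0.003, 0.986, 0.166, 0.004]
contact_force: [1.1, -0.2, 0.2]
opening: 0.0851
gripper_force: 0.0
t 10.85 tcp [ 0.4705 -0.1589  0.1598] yaw 19.1 open 0.0851
[0.52, 0.429, 0.031, 0.005, -0.005, 0.001] rows>= 3.2
[0.0, 0.0, 0.52, 0.0, 0.0, 0.0] rows>= 2.5
```

```bash

python3 -m creep '[[-1,0.15,0.12,0,0,0,0],[-1,0.3,0.24,0,0,0,0],[-1,0.45,0.36,0,0,0,0],[-1,0.52,0.43,0.03,0,0,0],[-1,0.52,0.43,0.03,0,0,0],[-1,0.52,0.43,0.03,0,0,0],[-1,0.52,0.43,0.03,0,0,0]]'
python3 - <<'E'
from h import *
cv2.imwrite("pics/w4.png",capture("wrist"))
print(proj("wrist",[(.597,-.206,.058)]).round(0).tolist())
go((.597,-.206,.051,19))
E
```

```text
time: 11.43
ee_pos: [0.5923, -0.204, 0.1474]
orientation: [-0.001, 0.986, 0.166, -0.002]
contact_force: [-0.8, 0.6, -0.1]
opening: 0.0855
gripper_force: 0.0
[[328.0, 211.0]]
t 11.48 tcp [ 0.5923 -0.2039  0.1481] yaw 19.1 open 0.085
[0.02, 0.019, 0.485, -0.001, 0.001, 0.001] rows>= 2.3
```

View pics/w4.png

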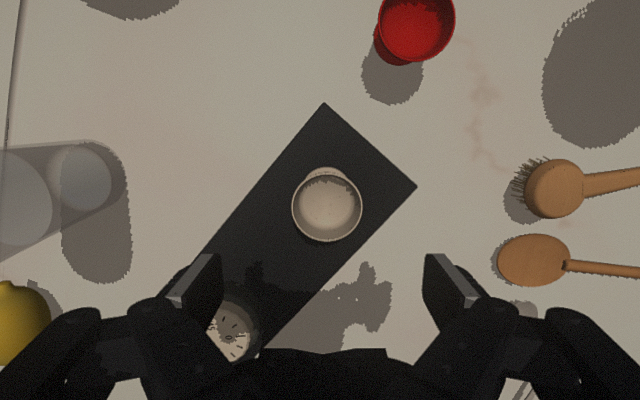

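The wrist view shows the white egg cup rim at (327,205) between the open fingers. The red decoy is away at (415,25), and the timer sits on the slate at (235,330).

```bash

python3 -m creep '[[-1,0.03,0.018,0.12,0,0,0],[-1,0.03,0.018,0.25,0,0,0],[-1,0.03,0.018,0.38,0,0,0],[-1,0.03,0.018,0.485,0,0,0],[-1,0.03,0.018,0.485,0,0,0],[-1,0.03,0.018,0.485,0,0,0]]' 30
python3 -m creep '[[1,0,0,0,0,0,0],[1,0,0,0,0,0,0],[1,0,0,0,0,0,0],[1,0,0,0,0,0,0],[1,0,0,0,0,0,0],[1,0,0,0,0,0,0],[1,0,0,0,0,0,0],[1,0,0,0,0,0,0]]' 30
python3 -m creep '[[1,0,0,-0.1,0,0,0],[1,0,0,-0.3,0,0,0],[1,0,0,-0.5,0,0,0],[1,0,0,-0.7,0,0,0],[1,0,0,-0.9,0,0,0],[1,0,0,-0.95,0,0,0],[1,0,0,-0.95,0,0,0]]'
python3 - <<'E'
from h import *
cv2.imwrite("pics/w5.png",capture("wrist"))
go((.5,-.03,.241,19),(.474,.151,.241,19),(.474,.182,.241,19))
E
```

```text
time: 11.98
ee_pos: [0.5991, -0.2054, 0.0516]
orientation: [-0.001, 0.986, 0.166, -0.001]
contact_force: [0.2, -0.3, 0.1]
opening: 0.0857
gripper_force: 0.0
time: 12.65
ee_pos: [0.6016, -0.2063, 0.054]
orientation: [0.001, 0.986, 0.166, 0.001]
contact_force: [-0.2, 2.1, 5.6]
opening: 0.0445
gripper_force: 29.8
time: 13.23
ee_pos: [0.6026, -0.207, 0.2471]
orientation: [0.003, 0.986, 0.166, 0.004]
contact_force: [-0.1, 0.5, -0.6]
opening: 0.0444
gripper_force: 31.0
t 13.28 tcp [ 0.6011 -0.2063  0.2438] yaw 19.1 open 0.0444
[-0.19, -0.998, 0.011, 0.002, -0.002, 0.001] rows>= 4.9
[0.172, -0.898, 0.0, 0.0, 0.0, 0.0] rows>= 4.4
[0.05, -0.147, 0.0, 0.0, 0.0, 0.0] rows>= 0.7
```

View pics/w5.png

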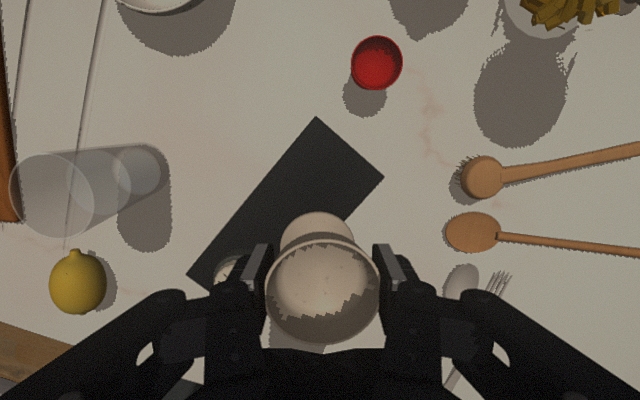

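The wrist view shows the egg cup held upright at (322,290). The glass and the lemon are undisturbed.

```bash

python3 -m creep '[[1,-0.04,-0.2,0,0,0,0],[1,-0.08,-0.4,0,0,0,0],[1,-0.12,-0.6,0,0,0,0],[1,-0.16,-0.8,0,0,0,0],[1,-0.19,-1,0,0,0,0],[1,-0.19,-1,0,0,0,0],[1,-0.19,-1,0,0,0,0]]'
python3 -m creep '[[1,0.04,-0.2,0,0,0,0],[1,0.08,-0.4,0,0,0,0],[1,0.12,-0.6,0,0,0,0],[1,0.16,-0.8,0,0,0,0],[1,0.2,-1,0,0,0,0],[1,0.2,-1,0,0,0,0],[1,0.2,-1,0,0,0,0],[1,0.2,-1,0,0,0,0]]'
python3 - <<'E'
from h import *
go((.4745,.182,.241,19),(.4745,.182,.06,19))
E
```

```text
time: 13.87
ee_pos: [0.4968, -0.0276, 0.2398]
orientation: [-0.001, 0.986, 0.167, -0.002]
contact_force: [1.1, -0.3, -0.9]
opening: 0.0441
gripper_force: 31.2
time: 14.53
ee_pos: [0.4721, 0.1718, 0.2406]
orientation: [0.001, 0.986, 0.166, -0.001]
contact_force: [-0.8, -0.7, -0.9]
opening: 0.0443
gripper_force: 31.3
t 14.53 tcp [0.4721 0.1718 0.2406] yaw 19.1 open 0.0443
[0.028, -0.045, -0.002, 0.001, 0.002, 0.001] rows>= 0.3
[0.0, 0.0, 0.905, 0.0, 0.0, 0.0] rows>= 4.3
```

```bash

python3 -m creep '[[1,0.03,-0.045,0.2,0,0,0],[1,0.03,-0.045,0.4,0,0,0],[1,0.03,-0.045,0.6,0,0,0],[1,0.03,-0.045,0.75,0,0,0],[1,0.03,-0.045,0.85,0,0,0],[1,0.03,-0.045,0.9,0,0,0],[1,0.03,-0.045,0.9,0,0,0]]'
python3 -m creep '[[1,0,0,0.008,0,0,0],[1,0,0,0.016,0,0,0],[1,0,0,0.016,0,0,0]]'
```

```text
time: 15.12
ee_pos: [0.4747, 0.1816, 0.0607]
orientation: [-0.0, 0.986, 0.164, -0.001]
contact_force: [-0.1, 0.4, -0.3]
opening: 0.0439
gripper_force: 32.8
time: 15.37
ee_pos: [0.476, 0.182, 0.0596]
orientation: [0.0, 0.986, 0.165, 0.001]
contact_force: [0.4, -0.4, 1.0]
opening: 0.0443
gripper_force: 32.9
```

```bash

python3 -m creep '[[1,0,0,0.006,0,0,0],[1,0,0,0.01,0,0,0],[1,0,0,0.01,0,0,0]]'
```

```text
time: 15.62
ee_pos: [0.4764, 0.1824, 0.0594]
orientation: [0.001, 0.986, 0.166, 0.002]
contact_force: [-1.5, -1.5, 13.4]
opening: 0.0441
gripper_force: 33.7
```

```bash

python3 -m creep '[[-1,0,0,0,0,0,0],[-1,0,0,0,0,0,0],[-1,0,0,0,0,0,0],[-1,0,0,0,0,0,0],[-1,0,0,0,0,0,0],[-1,0,0,-0.1,0,0,0],[-1,0,0,-0.3,0,0,0],[-1,0,0,-0.5,0,0,0],[-1,0,0,-0.6,0,0,0],[-1,0,0,-0.6,0,0,0]]'
python3 - <<'E'
from h import *
go((.61,.2,.16,44.4))
E
```

```text
time: 16.45
ee_pos: [0.4778, 0.1839, 0.1818]
orientation: [-0.0, 0.986, 0.166, 0.005]
contact_force: [0.4, -0.2, 1.4]
opening: 0.0857
gripper_force: 0.0
t 16.45 tcp [0.4778 0.1839 0.1818] yaw 19.1 open 0.0857
[0.65, 0.14, 0.116, 0.002, -0.006, -0.281] rows>= 3.5
```

```bash

python3 -m creep '[[-1,0.16,0.035,0,0,0,-0.07],[-1,0.33,0.07,0,0,0,-0.14],[-1,0.49,0.1,0.05,0,0,-0.21],[-1,0.65,0.14,0.11,0,0,-0.28],[-1,0.65,0.14,0.11,0,0,-0.28],[-1,0.65,0.14,0.11,0,0,-0.28],[-1,0.65,0.14,0.11,0,0,-0.28]]'
python3 - <<'E'
from h import *
cv2.imwrite("pics/w6.png",capture("wrist"))
print(proj("wrist",[(.6193,.2022,.033)]).round(0).tolist())
go((.6193,.2022,.040,44.4))
E
```

```text
time: 17.03
ee_pos: [0.6053, 0.1988, 0.1531]
orientation: [-0.0, 0.926, 0.376, -0.002]
contact_force: [0.4, 0.2, -0.3]
opening: 0.0859
gripper_force: 0.0
[[332.0, 188.0]]
t 17.08 tcp [0.6052 0.1989 0.154 ] yaw 44.2 open 0.0856
[0.063, 0.038, 0.57, -0.001, 0.002, -0.002] rows>= 2.8
```

View pics/w6.png

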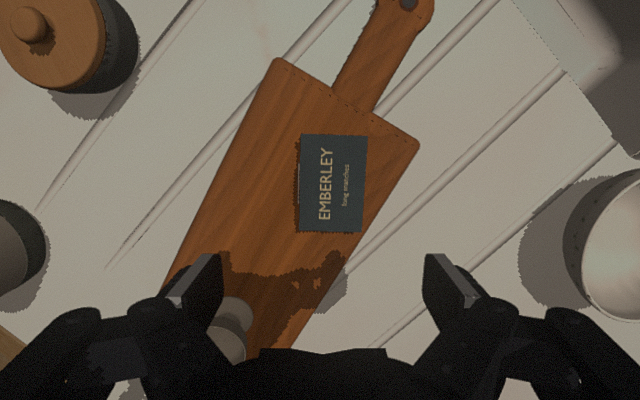

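The wrist view shows the tin's top centred at (333,184), turned about 2.4° from the tool. The egg cup stands on the board at (228,330).

```bash

python3 -m creep '[[-1,0.07,0.042,0.1,0,0,0.027],[-1,0.07,0.042,0.25,0,0,0.027],[-1,0.07,0.042,0.4,0,0,0.027],[-1,0.07,0.042,0.5,0,0,0.027],[-1,0.07,0.042,0.57,0,0,0.027],[-1,0.07,0.042,0.57,0,0,0.027],[-1,0.07,0.042,0.57,0,0,0.027]]' 35
python3 -m creep '[[1,0,0,0,0,0,0],[1,0,0,0,0,0,0],[1,0,0,0,0,0,0],[1,0,0,0,0,0,0],[1,0,0,0,0,0,0],[1,0,0,0,0,0,0],[1,0,0,0,0,0,0]]' 35
python3 -m creep '[[1,0,0,-0.1,0,0,0],[1,0,0,-0.3,0,0,0],[1,0,0,-0.5,0,0,0],[1,0,0,-0.7,0,0,0],[1,0,0,-0.9,0,0,0],[1,0,0,-0.95,0,0,0],[1,0,0,-0.95,0,0,0]]'
python3 - <<'E'
from h import *
cv2.imwrite("pics/w7.png",capture("wrist"))
go((.58,.0,.23,10),(.578,-.201,.23,-21))
E
```

```text
time: 17.67
ee_pos: [0.6213, 0.2028, 0.041]
orientation: [-0.0, 0.934, 0.357, -0.001]
contact_force: [-0.3, 0.2, 0.6]
opening: 0.0852
gripper_force: 0.0
time: 18.25
ee_pos: [0.6232, 0.2032, 0.0427]
orientation: [0.0, 0.934, 0.357, 0.001]
contact_force: [-1.4, 0.3, 6.5]
opening: 0.0466
gripper_force: 35.4
time: 18.83
ee_pos: [0.6247, 0.2033, 0.2361]
orientation: [0.001, 0.934, 0.357, 0.005]
contact_force: [-0.3, 0.3, -1.3]
opening: 0.0462
gripper_force: 36.4
t 18.88 tcp [0.6231 0.2029 0.2327] yaw 41.8 open 0.0466
[-0.838, 0.612, 0.012, 0.001, -0.002, 0.354] rows>= 5.0
[-0.184, 0.988, 0.0, 0.0, 0.0, 0.344] rows>= 4.8
```

View pics/w7.png

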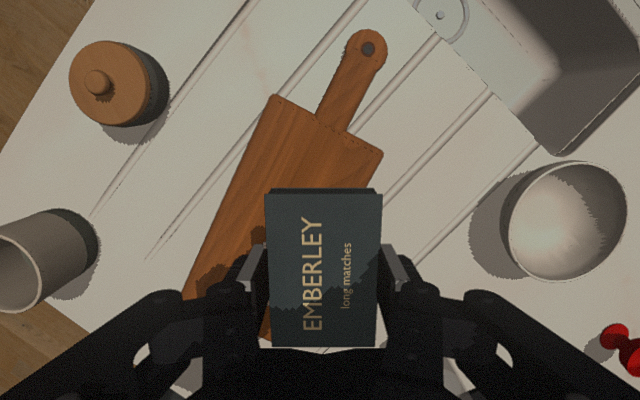

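The wrist view shows the tin held level at (322,270). I take it to the slate.

```bash

python3 -m creep '[[1,-0.17,0.12,0,0,0,0.07],[1,-0.34,0.24,0,0,0,0.14],[1,-0.5,0.36,0,0,0,0.21],[1,-0.67,0.49,0,0,0,0.28],[1,-0.84,0.61,0,0,0,0.35],[1,-0.84,0.61,0,0,0,0.35],[1,-0.84,0.61,0,0,0,0.35],[1,-0.84,0.61,0,0,0,0.35]]'
python3 - <<'E'
from h import *
go((.582,-.19,.23,-21.3),(.582,-.203,.23,-21.3))
E
```

```text
time: 19.55
ee_pos: [0.5778, -0.0, 0.2288]
orientation: [-0.001, 0.996, 0.09, -0.002]
contact_force: [0.1, 0.8, -0.9]
opening: 0.0464
gripper_force: 36.5
t 19.55 tcp [ 0.5778 -0.      0.2288] yaw 10.3 open 0.0464
[-0.149, 0.938, -0.007, -0.001, 0.002, 0.351] rows>= 4.6
[0.024, 0.061, 0.0, 0.0, 0.0, 0.0] rows>= 0.3
```

```bash

python3 -m creep '[[1,-0.03,0.2,0,0,0,0.07],[1,-0.07,0.4,0,0,0,0.14],[1,-0.1,0.6,0,0,0,0.21],[1,-0.13,0.8,0,0,0,0.28],[1,-0.16,1,0,0,0,0.35],[1,-0.16,1,0,0,0,0.35],[1,-0.16,1,0,0,0,0.35],[1,-0.16,1,0,0,0,0.35]]'
python3 -m creep '[[1,0,0,0.2,0,0,0],[1,0,0,0.4,0,0,0],[1,0,0,0.6,0,0,0],[1,0,0,0.8,0,0,0],[1,0,0,0.9,0,0,0],[1,0,0,0.95,0,0,0],[1,0,0,0.96,0,0,0],[1,0,0,0.96,0,0,0]]'
python3 -m creep '[[1,0,0,0.008,0,0,0],[1,0,0,0.016,0,0,0],[1,0,0,0.022,0,0,0],[1,0,0,0.022,0,0,0]]'
```

```text
time: 20.22
ee_pos: [0.5833, -0.2009, 0.2297]
orientation: [-0.001, 0.983, -0.183, -0.001]
contact_force: [0.2, -0.3, -0.6]
opening: 0.0463
gripper_force: 36.6
time: 20.88
ee_pos: [0.5839, -0.2014, 0.0392]
orientation: [-0.0, 0.983, -0.183, 0.0]
contact_force: [1.0, 0.4, -0.2]
opening: 0.0458
gripper_force: 36.6
time: 21.22
ee_pos: [0.584, -0.203, 0.0357]
orientation: [0.0, 0.983, -0.184, 0.001]
contact_force: [1.0, 0.5, 1.4]
opening: 0.0461
gripper_force: 36.7
```

```bash

python3 -m creep '[[1,0,0,0.006,0,0,0],[1,0,0,0.01,0,0,0],[1,0,0,0.01,0,0,0]]'
```

```text
time: 21.47
ee_pos: [0.5841, -0.203, 0.0356]
orientation: [0.0, 0.983, -0.184, 0.002]
contact_force: [-3.0, 1.8, 13.8]
opening: 0.0464
gripper_force: 37.7
```

```bash

python3 -m creep '[[-1,0,0,0,0,0,0],[-1,0,0,0,0,0,0],[-1,0,0,0,0,0,0],[-1,0,0,0,0,0,0],[-1,0,0,-0.1,0,0,0],[-1,0,0,-0.3,0,0,0],[-1,0,0,-0.5,0,0,0],[-1,0,0,-0.7,0,0,0],[-1,0,0,-0.9,0,0,0],[-1,0,0,-1,0,0,0]]'
python3 - <<'E'
from h import *
go((.5512,-.0188,.228,19))
E
```

```text
time: 22.3
ee_pos: [0.5848, -0.2034, 0.2378]
orientation: [0.001, 0.983, -0.184, 0.004]
contact_force: [0.3, -0.4, 1.0]
opening: 0.0856
gripper_force: 0.0
t 22.3 tcp [ 0.5848 -0.2034  0.2378] yaw -21.2 open 0.0856
[-0.49, -0.8, 0.045, 0.002, -0.005, -0.446] rows>= 5.6
```

```bash

python3 -m creep '[[-1,-0.1,-0.16,0,0,0,-0.08],[-1,-0.2,-0.32,0,0,0,-0.16],[-1,-0.3,-0.48,0,0,0,-0.24],[-1,-0.4,-0.64,0,0,0,-0.32],[-1,-0.49,-0.8,0,0,0,-0.4],[-1,-0.49,-0.8,0,0,0,-0.446],[-1,-0.49,-0.8,0,0,0,-0.446],[-1,-0.49,-0.8,0,0,0,-0.446],[-1,-0.49,-0.8,0,0,0,-0.446]]'
python3 - <<'E'
from h import *
p=capture("wrist");cv2.imwrite("pics/w8.png",p)
print(proj("wrist",[(.552,-.0185,.139)]).round(0).tolist())
go((.552,-.0185,.1205,19))
E
```

```text
time: 23.05
ee_pos: [0.5498, -0.0189, 0.2323]
orientation: [0.0, 0.987, 0.164, -0.0]
contact_force: [0.1, -0.6, 0.0]
opening: 0.0852
gripper_force: 0.0
[[322.0, 212.0]]
t 23.1 tcp [ 0.5498 -0.0191  0.2323] yaw 18.8 open 0.0852
[0.012, 0.001, 0.559, 0.0, 0.0, -0.002] rows>= 2.7
```

View pics/w8.png

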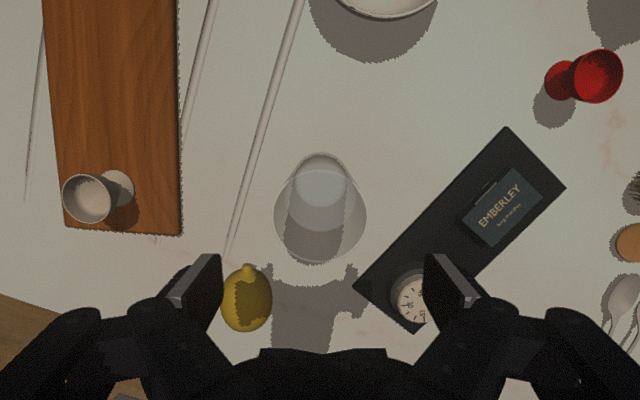

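The wrist view shows the glass upright with its rim at (320,217). The tin at (503,207) and the timer at (410,298) are on the slate, and the egg cup is on the board at (90,198).

```bash

python3 -m creep '[[-1,0.005,0,0.15,0,0,0],[-1,0.005,0,0.3,0,0,0],[-1,0.005,0,0.42,0,0,0],[-1,0.005,0,0.55,0,0,0],[-1,0.005,0,0.55,0,0,0],[-1,0.005,0,0.55,0,0,0]]' 35
python3 -m creep '[[1,0,0,0,0,0,0],[1,0,0,0,0,0,0],[1,0,0,0,0,0,0],[1,0,0,0,0,0,0],[1,0,0,0,0,0,0],[1,0,0,0,0,0,0],[1,0,0,0,0,0,0]]' 35
python3 -m creep '[[1,0,0,-0.1,0,0,0],[1,0,0,-0.25,0,0,0],[1,0,0,-0.4,0,0,0],[1,0,0,-0.5,0,0,0],[1,0,0,-0.5,0,0,0],[1,0,0,-0.5,0,0,0]]'
python3 - <<'E'
from h import *
go((.59,.13,.22,19),(.6195,.220,.22,19))
E
```

```text
time: 23.6
ee_pos: [0.5498, -0.0186, 0.1214]
orientation: [-0.0, 0.987, 0.164, -0.002]
contact_force: [-0.3, -0.5, -0.1]
opening: 0.0854
gripper_force: 0.0
time: 24.18
ee_pos: [0.552, -0.018, 0.1246]
orientation: [0.001, 0.986, 0.165, 0.002]
contact_force: [0.2, -0.6, 6.0]
opening: 0.0643
gripper_force: 39.4
time: 24.68
ee_pos: [0.5508, -0.0177, 0.2235]
orientation: [0.0, 0.986, 0.165, 0.001]
contact_force: [-1.1, 0.3, -2.2]
opening: 0.0641
gripper_force: 40.1
t 24.68 tcp [ 0.5508 -0.0177  0.2235] yaw 19.0 open 0.0641
[0.426, -0.635, 0.018, 0.001, -0.001, -0.0] rows>= 3.7
[0.286, -0.377, 0.0, 0.0, 0.0, 0.0] rows>= 2.3
```

```bash

python3 -m creep '[[1,0.12,-0.17,0,0,0,0],[1,0.24,-0.34,0,0,0,0],[1,0.36,-0.5,0,0,0,0],[1,0.48,-0.67,0,0,0,0],[1,0.6,-0.84,0,0,0,0],[1,0.71,-1,0,0,0,0],[1,0.71,-1,0,0,0,0],[1,0.71,-1,0,0,0,0],[1,0.71,-1,0,0,0,0]]'
python3 -m creep '[[1,0,0,0.1,0,0,0],[1,0,0,0.2,0,0,0],[1,0,0,0.3,0,0,0],[1,0,0,0.37,0,0,0],[1,0,0,0.41,0,0,0],[1,0,0,0.42,0,0,0],[1,0,0,0.42,0,0,0]]'
python3 -m creep '[[1,0,0,0.006,0,0,0],[1,0,0,0.012,0,0,0],[1,0,0,0.014,0,0,0],[1,0,0,0.014,0,0,0]]'
```

```text
time: 25.43
ee_pos: [0.6184, 0.2172, 0.2201]
orientation: [0.001, 0.986, 0.165, -0.002]
contact_force: [-0.1, -0.2, -1.9]
opening: 0.0644
gripper_force: 40.4
time: 26.02
ee_pos: [0.6194, 0.2161, 0.1396]
orientation: [0.0, 0.986, 0.164, 0.0]
contact_force: [0.5, -0.4, -2.5]
opening: 0.064
gripper_force: 40.3
time: 26.35
ee_pos: [0.621, 0.2168, 0.1395]
orientation: [-0.0, 0.986, 0.164, 0.003]
contact_force: [-2.9, 0.2, 13.0]
opening: 0.0641
gripper_force: 41.4
```

In contact. I release, retreat, and check from the top.

```bash

python3 -m creep '[[-1,0,0,0,0,0,0],[-1,0,0,0,0,0,0],[-1,0,0,0,0,0,0],[-1,0,0,0,0,0,0],[-1,0,0,0,0,0,0],[-1,0,0,-0.1,0,0,0],[-1,0,0,-0.25,0,0,0],[-1,0,0,-0.4,0,0,0],[-1,0,0,-0.5,0,0,0],[-1,0,0,-0.5,0,0,0]]'
python3 -m creep '[[-1,-0.2,0.1,-0.1,0,0,0],[-1,-0.3,0.3,-0.1,0,0,0],[-1,-0.3,0.5,-0.1,0,0,0],[-1,-0.3,0.7,-0.1,0,0,0],[-1,-0.3,0.9,-0.1,0,0,0],[-1,-0.3,1,-0.1,0,0,0],[-1,-0.3,1,-0.1,0,0,0],[-1,-0.3,1,-0.1,0,0,0]]'
python3 - <<'E'
from h import *
t=capture("top")
cv2.imwrite("pics/top1.png",np.clip(cv2.resize(t[130:290,170:470],None,fx=2.6,fy=2.6,interpolation=cv2.INTER_CUBIC).astype(float)*1.5,0,255).astype(np.uint8))
E
```

```text
time: 27.18
ee_pos: [0.6222, 0.2182, 0.241]
orientation: [-0.0, 0.986, 0.165, 0.005]
contact_force: [-0.2, 0.4, 0.6]
opening: 0.0855
gripper_force: 0.0
time: 27.85
ee_pos: [0.6278, 0.0077, 0.2541]
orientation: [-0.001, 0.987, 0.164, -0.001]
contact_force: [0.1, 0.2, 0.3]
opening: 0.0852
gripper_force: 0.0
```

View pics/top1.png

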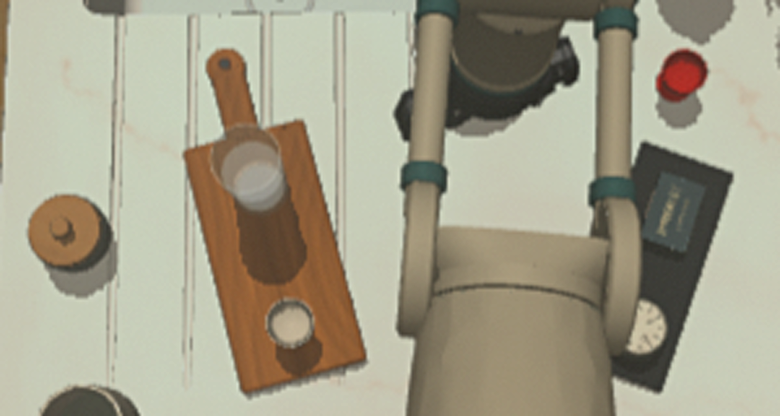

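The top view shows the glass upright on the blade at (250,170), with the egg cup at (290,322). The tin at (675,208) and the timer at (640,325) are well inside the slate. The arm is clear, so I hand in.

```bash
python3 -c "
from station import *
print(finish_job())"
```

```text
the job is handed in; nothing more can be done
None
```

The job is handed in at about 28 s on the robot's clock: glass and egg cup stand upright on the board, timer and tin lie on the slate, and the bowl, lemon and salt pot were left alone; `finish_job()` returned no verdict.

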